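# Hold the display rail in the screwing jig

### The job

Swing the red stop of the jig out until it snaps fully home, then lay the dark walnut rail flat on the jig with one end up against that stop and press it squarely against the rubber fence pad with a steady push of about 12 newtons (pointer in the green, never pushing the pad to the bottom of its travel), so that a colleague can screw the ticket holder on. Hold it so for at least two seconds and finish while still holding: do not let go or back off. Leave the pale rail and everything else on the bench where it is.

Things in the scene. Friction and masses are not known exactly. Their poses are not given: they have to be found in the camera images.
- jig: Fixed screwing jig; origin on the bench surface; x towards its fence, y along the fence, z up. Plywood board 12 mm thick, x -110..120, y -90..140 mm (jig frame, as all below). With the red stop swung out, its inner face is the plane y = 91, so a 160 mm rail touching it is centred at y = 11. A dark block 18 x 16 mm, top 36 mm above the bench, stands at (-5, 118), behind the swung-out stop
- pad (a joint): Travel of the sprung rubber fence pad along the jig's +x, m: 0 free, grows as it is pushed in, hard end at 0.020. 1.0 N per mm from the start (12 N at 0.012); springs back when released. Its black pointer lies on the green band on the housing from about 8 to 16 mm
- pad_face (a point): Middle of the pad's free (unpushed) face, which looks to the jig's -x: jig (50, 11) mm, 23 mm above the bench; it does not move with the pad. The pad spans y -49..71, its top 32 mm above the bench; behind it a fixed aluminium housing, x 83..117, y -64..86, top 31 mm above the bench
- stop (a joint): Angle of the red swing stop, rad: 0 folded in front of the pad (pointing to jig -y, in the rail's way), 1.571 fully out (pointing to jig -x); opens clockwise seen from above; starts at 0 to 0.5. Turns easily; from 1.2 rad its arm rides over a sprung ball (up to 8 N at the knob), which past 1.51 snaps up behind it and keeps it at its end. A rail pushed to jig +y against it only presses it home
- stop_knob (a point): Centre of the top of the stop's upright black round knob: 20 mm diameter, 38 mm tall, top 74 mm above the bench, 90 mm from the hinge. It stands on the red arm: 18 mm wide, 105 mm long from the hinge, from 15 to 37 mm above the bench
- stop_hinge (a point): On the stop's vertical hinge axis, 14 mm above the bench; fixed on the jig at (35, 100) mm
- rail: Dark walnut rail, loose, two brass inserts on top, 160 mm long (its y), 45 wide (x), 45 tall (z), about 0.24 kg; origin at the centre of its underside. Lies flat, roughly along world x; ends alike. On the jig its lower 20 mm meet the pad: fingers gripping its upper 20 mm pass over the fence. Pressed while gripped high it may tip and dig into the board; pushed low from behind it slides freely
- spare: Loose pale wooden rail of the same size, without inserts, origin at the centre of its underside: not to be used or moved. The dark and the pale rail may change places
- driver: Screwdriver lying on the bench, leave it
- ticket: Brass ticket holder, an L-shaped plate 70 mm long, 44 mm high, leave it
- screws: Jar of screws, 60 mm in diameter, 75 mm high, leave it
- loaf_tin: Black loaf tin 110 x 220 x 85 mm, leave it
- pastry: Pastry brush lying on the bench, leave it
- cup: White cup, 76 mm in diameter, 85 mm high, leave it
Not all that is in view belongs to the job. Several things look just like the rail: the one meant starts farthest to the robot's right.

How it is judged:
By the outcome, as a careful person would: the job done as asked, in the order asked, and still so for the second after the job is handed in, while the arm keeps its last pose, push and grip.
It also fails if it takes over 72 s, if anything falls off the work surface, if the arm or the gripper's body presses on something with over 40 N, if the wrist force passes 120 N, or if a joint passes its speed limit or range.

### The arm

A 7-joint arm with a two-finger parallel gripper is mounted at the origin on the work surface. World frame = base frame: x ahead of the robot, y to its left, z up, the work surface at z = 0. Lengths are in m, angles in rad, forces in N, time in s.
With the tool pointing down it reaches from about 0.4 to 0.9 m from the base axis. Payload 5.5 kg.
Tool frame: the origin (TCP) lies at the very end of the fingers, on their centre line; the grasp point (between the pads) lies 19 mm behind it; z points along the fingers, y is the line along which they close (so a half turn about z gives the same grasp; the last joint's range is limited). The gripper opens to 85 mm and grips with 20 to 120 N. Pads are 22 mm wide; open, the fingers measure 114 mm over their backs; the gripper's body (76 mm by 85 mm) begins 54 mm behind the grasp point. The pads swing forward as they close: fully open they stand 13 mm farther back than shut.
Start: joints at [1.533, 0.501, -0.427, 1.55, 0.221, 1.138, -0.21], TCP at [0.193, -0.621, 0.231] pointing down, gripper open.
Joint ranges: [-2.88, 2.88], [-0.31, 2.03], [-1.54, 1.56], [0.2, 2.42], [-1.41, 4.55], [0.19, 2.02], [-2.57, 2.57]. Speed limits (rad/s): [2.57, 2.57, 3.14, 3.14, 3.14, 3.14, 3.14].

### API

Orientations are given as a unit quaternion [x, y, z, w].
In Python, from workcell import read_state, capture, camera_info, hand_in gives the robot as it stands.
- The arm moves only by the tool send_rows, never from a script. Its argument "steps" is a list of rows, each a list of 4 numbers: the shift along the world's x, y, z in units of 30 mm (1.0 is 30 mm), then the turn about the world's z in units of 8 degrees (1.0 is 8 degrees). A call has 1 to 5 rows; each row shifts and turns the commanded pose from where the row before left it; what a row does not reach is not made up. A row lasts 1/10 s, in which the tool goes at most 50 mm and 8.59 degrees, less where a joint would pass 70% of its speed; a pose out of reach is approached as far as the arm can. A call is refused whole if a number of a shift passes 1 or a number of a turn 1, either way. A call with a gripper value outside its range is refused whole. "fingers" is the finger opening in mm, from 0 to 85.4, set as the call begins (left out, the last holds). The fingers move at their own pace and stop on an object; "force" is the grip in N (left out, the last holds). Time passes only in rows, so rows that do not move let the fingers close. It gives the time, the measured TCP pose, the force, the opening and the grip force at its end, in the units of the state.
- read_state(): the state, without advancing time (a new reading comes with each control period).
- capture(name): name is "scene" or "top"; returns the picture (480x640x3 uint8, red, green, blue); there is no depth.
- camera_info(name): a dict with "vertical_fov" (degrees; the focal length in pixels is half the picture's height over the tangent of half this angle, whatever the lens; pixels are square), "cx", "cy" (the principal point, pixels), "pose" (4x4, takes a point from camera to world coordinates). Camera axes: x right, y down, z forward; pixel columns grow to the right and rows downward; lengths in m; the calibration is good to about 2 mm. A picture is of the moment at which its call begins. camera_info takes no time and is no camera call.
- hand_in(): hands the job in; it is judged then, once.
The state is a dict: "clock": time; "joints": joint angles; "joint_velocities": joint speeds; "joint_efforts": joint torques, N m; "ee_pos": TCP position; "ee_rot": TCP orientation; "contact_force": force on the tool from outside, world axes, zero at the start; "moment": the same for the moment, N m; "opening": opening from 0.0 (shut) to 1.0 (fully open); "grasp_force": force on a finger pad.
Only numpy, scipy, OpenCV 4.12 (cv2) and the standard library are available. Lean on these libraries where they do the work, as an engineer would, in place of code of your own. Each camera call takes 0.05 s, during which the arm holds its last target. There are 200 camera calls.

## Working session

There is one attempt and no reset: what is moved stays moved. The work goes in short steps, Python scripts to look and compute and a tool call to move; the robot and the scene stay as the last step left them, time stands still between calls to the robot, and variables do not carry over. Pictures are saved under pics/ and viewed, at most 10 in all, crops included, and the job is handed in when it is done.

Besides the shell and the picture viewer there is one more tool, called as name(argument=value, ...) on one line, values as JSON. send_rows: Moves the arm, as the interface text tells. Its arguments: {"type":"object","properties":{"steps":{"type":"array"},"fingers":{"type":"number"},"force":{"type":"number"}},"required":["steps"]}

```bash
mkdir -p pics; cat > h.py <<'E'
import numpy as np, cv2
from workcell import *
def ray(cam,u,v):
    i=camera_info(cam); f=240/np.tan(np.radians(i["vertical_fov"])/2); P=np.array(i["pose"])
    d=P[:3,:3]@np.array([(u-i["cx"])/f,(v-i["cy"])/f,1]); return P[:3,3],d
def onz(cam,u,v,z):
    o,d=ray(cam,u,v); return o+d*(z-o[2])/d[2]
def proj(cam,p):
    i=camera_info(cam); f=240/np.tan(np.radians(i["vertical_fov"])/2); P=np.array(i["pose"])
    q=P[:3,:3].T@(np.array(p)-P[:3,3]); return q[:2]/q[2]*f+[i["cx"],i["cy"]]
def snap(cam,name):
    im=capture(cam); cv2.imwrite(f"pics/{name}.png",im[:,:,::-1]); return im
E
python3 - <<'E'
from h import *
for c in("scene","top"): snap(c,c+"0"); print(camera_info(c))
s=read_state(); print(s)
E
```

```text
{'vertical_fov': 56.346743726085734, 'cx': 313.4841626406418, 'cy': 241.35187722035974, 'pose': array([[-0.09591228,  0.80917059, -0.57969284,  1.15328484],
       [ 0.99533291,  0.08419043, -0.04716331,  0.11964924],
       [ 0.01064143, -0.5815109 , -0.81346901,  0.93643743],
       [ 0.        ,  0.        ,  0.        ,  1.        ]])}
{'vertical_fov': 47.27921776391991, 'cx': 328.5076357040939, 'cy': 233.57570493239814, 'pose': array([[-0.01984506, -0.99310946,  0.1154979 ,  0.38020304],
       [-0.99972703,  0.02113538,  0.00995774,  0.06239284],
       [-0.01233022, -0.11526876, -0.99325781,  1.18832465],
       [ 0.        ,  0.        ,  0.        ,  1.        ]])}
{'clock': 0.1, 'joints': array([ 1.53322377,  0.5017522 , -0.42678849,  1.55134388,  0.22079459,
        1.1383136 , -0.21023916]), 'joint_velocities': array([ 1.02373573e-05, -1.19032721e-03, -2.06874913e-03, -2.18433040e-03,
        9.46445053e-05,  5.35149238e-04,  1.55485436e-03]), 'joint_efforts': array([-1.08704212e-02, -5.70809698e+01, -5.83903000e+00, -2.81743652e+01,
        1.03091847e-02,  5.63538837e-03,  3.13941905e-05]), 'ee_pos': array([ 0.19233341, -0.62023422,  0.23036323]), 'ee_rot': array([ 9.88706157e-01,  1.49864454e-01, -1.05604077e-04, -8.77163292e-04]), 'contact_force': array([-0.15997929, -0.0071437 ,  0.45624772]), 'moment': array([-0.00816932,  0.01175409,  0.03161532]), 'grasp_force': 0.0, 'opening': 1.0019796422323188}
```

View pics/top0.png

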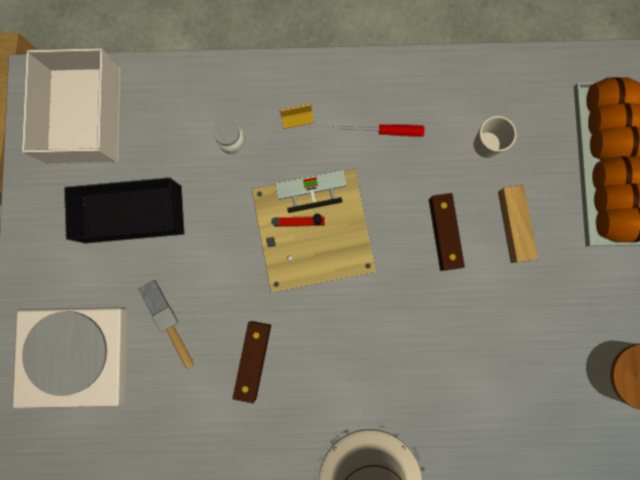

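View pics/scene0.png

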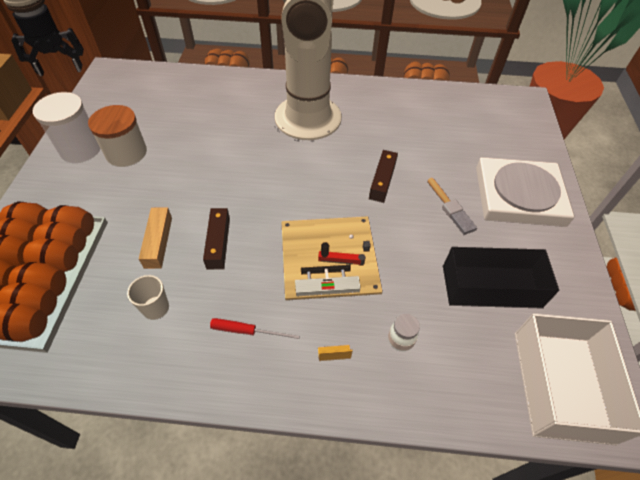

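Top view: the jig is centred near (313,230) with its fence at the top. The red stop arm runs from its hinge at (277,222) to the knob at (318,219).

Rails that could be mistaken for the target:
- dark rail at (447,232)
- dark rail at (252,362)
- pale rail at (519,224), which has no inserts

The robot's right is world -y, which is image right. The dark rail with brass inserts at (447,232), scene (217,238), is therefore the one to use.

```bash
cat > m.py <<'E'
from h import *
def comps(mask,amin):
    n,l,st,ce=cv2.connectedComponentsWithStats(mask.astype(np.uint8)); return [(st[i,4],ce[i],l==i) for i in range(1,n) if st[i,4]>=amin]
def tri(uvs):
    A=np.zeros((3,3));b=np.zeros(3)
    for c,(u,v) in uvs:
        o,d=ray(c,u,v); d/=np.linalg.norm(d); M=np.eye(3)-np.outer(d,d);A+=M;b+=M@o
    return np.linalg.solve(A,b)
E
python3 - <<'E'
from m import *
for cam in("top","scene"):
    im=cv2.imread(f"pics/{cam}0.png"); h=cv2.cvtColor(im,cv2.COLOR_BGR2HSV).astype(int); H,S,V=h[...,0],h[...,1],h[...,2]
    print(cam)
    brass=(H>15)&(H<32)&(S>150)&(V>110)
    for a,c,_ in comps(brass,6):
        if a<120: print(" brass",a,c.round(1),onz(cam,*c,.045).round(4))
    wood=(H>12)&(H<30)&(S>60)&(V>110)
    for a,c,m in sorted(comps(wood,400),key=lambda t:-t[0])[:4]:
        cn=max(cv2.findContours(m.astype(np.uint8),0,2)[0],key=cv2.contourArea); 
        hull=cv2.convexHull(cn); ap=cv2.approxPolyDP(hull,6,True)[:,0]
        print(" wood",a,c.round(0),[(tuple(map(int,p)),onz(cam,*p,.012)[:2].round(4).tolist()) for p in ap])
    for a,c,m in comps(((H<6)|(H>174))&(S>170)&(V>100),60): print(" red",a,c.round(1),onz(cam,*c,.037).round(4))
    dark=(V<45)
    for a,c,m in comps(dark,30):
        print(" dark",a,c.round(1),onz(cam,*c,.074).round(4))
im=cv2.imread("pics/top0.png"); a=im[160:300,240:380]; b=im[180:285,420:550]
a=cv2.resize(a,(560,560),interpolation=2)[:560]; b=cv2.resize(b,(240,194),interpolation=2)
o=np.zeros((560,800,3),np.uint8); o[:,:560]=a; o[:194,560:]=b; 
s=cv2.imread("pics/scene0.png")[205:305,275:390]; s=cv2.resize(s,(240,209)); o[220:429,560:]=s
cv2.imwrite("pics/crop1.png",o)
E
```

```text
top
 brass 30 [443.6 205.2] [ 0.5682 -0.1697  0.045 ]
 brass 17 [528.5 255.3] [ 0.4588 -0.3413  0.045 ]
 brass 30 [452.4 256.6] [ 0.4593 -0.1832  0.045 ]
 brass 32 [255.7 335. ] [0.3062 0.228  0.045 ]
 brass 32 [244.7 389. ] [0.1982 0.2509 0.045 ]
 wood 8880 [314. 239.] [((354, 169), [0.6581, 0.0156]), ((375, 271), [0.4342, -0.0237]), ((271, 292), [0.394, 0.1995]), ((252, 189), [0.6185, 0.2393])]
 wood 2188 [372. 453.] [((420, 477), [0.0107, -0.1034]), ((319, 479), [0.0101, 0.1038]), ((331, 448), [0.071, 0.0779]), ((364, 430), [0.1058, 0.0088]), ((403, 443), [0.0785, -0.071])]
 wood 1725 [622. 204.] [((621, 161), [0.6626, -0.5662]), ((639, 214), [0.5452, -0.5953]), ((633, 239), [0.4914, -0.5779]), ((609, 232), [0.5076, -0.528]), ((606, 168), [0.6478, -0.5325])]
 wood 1652 [520. 223.] [((524, 185), [0.6142, -0.3526]), ((537, 259), [0.4528, -0.3705]), ((516, 262), [0.4473, -0.3254]), ((503, 188), [0.6086, -0.3068])]
 red 437 [401.8 129.8] [ 0.7362 -0.0887  0.037 ]
 red 249 [295.4 221.1] [0.5421 0.1437 0.037 ]
 dark 31 [619.8  82.1] [ 0.8169 -0.5444  0.074 ]
 dark 32 [626.5 161.2] [ 0.6
[... 1440 characters left out ...]
 -0.0869  0.037 ]
 dark 2320 [43.1 36.7] [-0.2335 -0.9479  0.074 ]
 dark 50 [145.7   3.6] [-0.4955 -0.6673  0.074 ]
 dark 38 [266.2   6.5] [-0.5279 -0.2124  0.074 ]
 dark 47 [522.1  13.7] [-0.5875  0.7476  0.074 ]
 dark 141 [156.   35.2] [-0.2875 -0.5641  0.074 ]
 dark 209 [305.8  32.4] [-0.3654 -0.0449  0.074 ]
 dark 41 [ 14.9 140.8] [ 0.2818 -0.7918  0.074 ]
 dark 184 [220.9 248.4] [ 0.581  -0.1433  0.074 ]
 dark 68 [324.5 249.3] [0.5588 0.0975 0.074 ]
 dark 5950 [498.8 277.2] [0.5942 0.4938 0.074 ]
 dark 154 [325.3 268.9] [0.6123 0.1037 0.074 ]
 dark 54 [  6.1 332.7] [ 0.833  -0.5349  0.074 ]
 dark 1580 [ 39.5 425.2] [ 0.9993 -0.3865  0.074 ]
 dark 913 [545.4 472. ] [0.9875 0.518  0.074 ]
```

View pics/crop1.png

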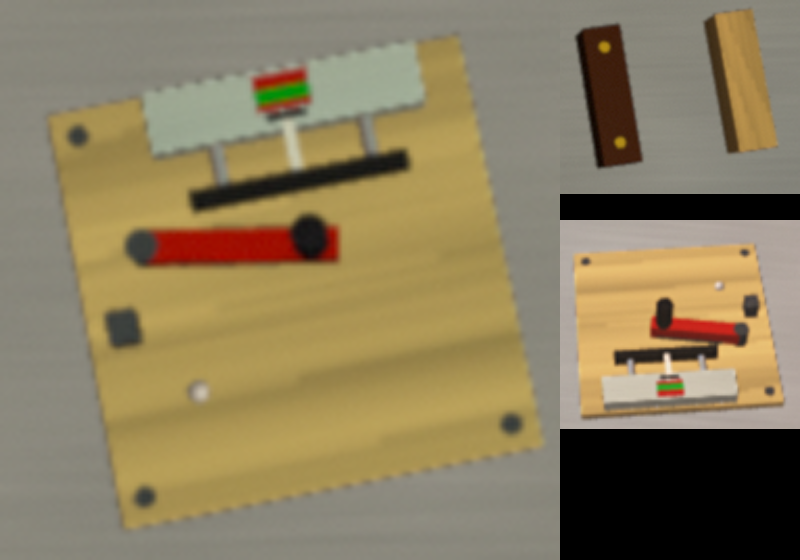

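The crop confirms the choice: the left rail is dark walnut with two brass inserts, and its neighbour is pale with none. The stop arm runs from the hinge at crop (142,247) to the knob at (310,236), roughly 0.1–0.2 rad open. Next I fit the jig frame.

```bash
python3 - <<'E'
from m import *
t=lambda x,y:((x+.5)/4-.5+240,(y+.5)/4-.5+160)
s=lambda x,y:((x-560+.5)/2.087-.5+275,(y-220+.5)/2.09-.5+205)
for n,a,b in [("dotRR",(511,424),(585,261)),("dotRL",(145,497),(744,252)),("dotFL",(78,135),(769,391)),("ball",(198,391),(719,286)),("knobtop",(309,230),(664,304)),("hingetop",(142,247),(741,328))]:
    print(n,tri([("top",t(*a)),("scene",s(*b))]).round(4), onz("top",*t(*a),.012).round(4))
J=[];W=[]
for j,p,z in [((117,86),(143,92),.031),((83,86),(154,157),.031),((117,-64),(414,42),.031),((83,-64),(424,105),.031),
  ((120,140),(49,115),.012),((120,-90),(460,35),.012),((-110,-90),(543,446),.012),((-110,140),(124,528),.012)]:
    J.append(j);W.append(onz("top",*t(*p),z)[:2])
def fit(J,W):
    J=np.array(J)/1e3;W=np.array(W);mj=J.mean(0);mw=W.mean(0);U,_,V=np.linalg.svd((J-mj).T@(W-mw));R=(U@V).T
    print("yaw",np.degrees(np.arctan2(R[1,0],R[0,0])).round(2),"org",(mw-R@mj).round(4));print((W-(J@R.T+mw-R@mj)).round(4).tolist());return R,mw-R@mj
fit(J,W);fit(J[4:],W[4:]);R,o=fit(J[:4],W[:4])
sc=[onz("scene",u,v,.012)[:2] for u,v in[(381,293),(285,299),(281,222),(367,216)]]
R2,o2=fit(J[4:],sc)
k=onz("top",*t(309,230),.074)[:2]; print("knob top plane",k, "jig",R.T@(k-o), "hinge pred",R@[.035,.1]+o)
E
```

```text
dotRR [ 0.4462 -0.0083  0.0103] [ 0.4461 -0.0077  0.012 ]
dotRL [0.4111 0.189  0.0102] [0.4111 0.1889 0.012 ]
dotFL [0.609  0.2239 0.0094] [0.6085 0.2238 0.012 ]
ball [0.4674 0.16   0.0101] [0.4673 0.1599 0.012 ]
knobtop [0.5446 0.0967 0.0717] [0.5534 0.0987 0.012 ]
hingetop [0.5429 0.1871 0.0342] [0.5461 0.1894 0.012 ]
yaw 9.85 org [0.5259 0.0822]
[[0.0011, -0.0009], [-0.001, -0.0006], [-0.0005, 0.0007], [-0.0016, 0.0019], [-0.0002, -0.001], [-0.0001, 0.0001], [0.0011, 0.0008], [0.0012, -0.001]]
yaw 9.86 org [0.5264 0.0819]
[[-0.0007, -0.0008], [-0.0006, 0.0004], [0.0005, 0.0011], [0.0008, -0.0007]]
yaw 9.51 org [0.5252 0.083 ]
[[0.0011, -0.0011], [-0.0009, -0.0011], [0.0004, 0.0006], [-0.0006, 0.0016]]
yaw 10.21 org [0.5322 0.0817]
[[0.001, -0.0028], [-0.0012, 0.0017], [0.0015, 0.002], [-0.0014, -0.0009]]
knob top plane [0.54429364 0.09677676] jig [0.02108896 0.01041741] hinge pred [0.54321052 0.18742655]
```

send_rows(steps=[[0.8,1,0,0.4],[0.8,1,0,0.4],[0.8,1,0,0.4],[0.8,1,0,0.4],[0.8,1,0,0.4]], fingers=34)

```text
clock: 0.6
ee_pos: [0.3132, -0.4692, 0.2309]
ee_rot: [0.958, 0.287, -0.0, -0.0]
contact_force: [-0.1, 0.1, 0.7]
opening: 0.396
grasp_force: 0.0
```

send_rows(steps=[[0.8,1,0,0.4],[0.8,1,0,0.4],[0.8,1,0,0.4],[0.8,1,0,0.4],[0.8,1,0,0.4]])

```text
clock: 1.1
ee_pos: [0.4331, -0.3194, 0.2311]
ee_rot: [0.909, 0.418, -0.0, -0.0]
contact_force: [0.0, -0.2, 0.6]
opening: 0.402
grasp_force: 0.0
```

send_rows(steps=[[0.5,1,0,0.4],[0.5,1,0,0.4],[0.5,1,0,0.4],[0.5,1,0,0.4],[0.5,1,0,0.4]])

```text
clock: 1.6
ee_pos: [0.5077, -0.1696, 0.231]
ee_rot: [0.842, 0.54, -0.0, -0.0]
contact_force: [0.8, -0.6, -0.2]
opening: 0.397
grasp_force: 0.0
```

send_rows(steps=[[0.2,1,0,0.4],[0.2,1,0,0.4],[0.2,1,0,0.4],[0.2,1,0,0.4],[0.2,0,0,0.4]])

```text
clock: 2.1
ee_pos: [0.5374, -0.0451, 0.2316]
ee_rot: [0.756, 0.655, 0.001, -0.001]
contact_force: [0.0, 0.3, -0.1]
opening: 0.397
grasp_force: 0.0
```

```bash
cat > st.py <<'E'
from h import *
def yaw(s):
    x,y,z,w=s["ee_rot"]; return np.degrees(2*np.arctan2(y,x))-90
s=read_state(); print("t",round(s["clock"],2),"pos",s["ee_pos"].round(4),"fingerline",yaw(s).round(2)%180,"F",s["contact_force"].round(2),"M",s["moment"].round(2),"op",round(s["opening"]*85.4,1),"g",round(s["grasp_force"],1)); print("q",s["joints"].round(2))
a=np.radians(9.85); R=np.array([[np.cos(a),-np.sin(a)],[np.sin(a),np.cos(a)]]); O=np.array([.526,.082])
print("tcp jig mm",(1e3*R.T@(s["ee_pos"][:2]-O)).round(1),"F jig",(R.T@s["contact_force"][:2]).round(2))
E
python3 st.py
```

```text
t 2.1 pos [ 0.5374 -0.0451  0.2316] fingerline 171.79 F [ 0.03  0.27 -0.11] M [ 0.02 -0.01 -0.03] op 33.9 g 0.0
q [ 0.75  0.4  -0.9   1.82  0.35  1.09 -0.41]
tcp jig mm [ -10.5 -127.1] F jig [0.08 0.26]
```

send_rows(steps=[[0.24,0.95,0,0.5],[0,0.95,0,0.6],[0,0.95,-0.5,0],[0,0.95,-1,0],[0,0.93,-1,0]])

```text
clock: 2.6
ee_pos: [0.5451, 0.0919, 0.1556]
ee_rot: [0.707, 0.707, 0.0, 0.0]
contact_force: [1.1, -1.2, 0.0]
opening: 0.398
grasp_force: 0.0
```

send_rows(steps=[[0,0,-1,0],[0,0,-0.4,0],[0,0,0,0]])

```text
clock: 2.9
ee_pos: [0.5433, 0.0902, 0.1125]
ee_rot: [0.707, 0.707, -0.002, -0.001]
contact_force: [-0.1, 0.2, 0.1]
opening: 0.396
grasp_force: 0.0
```

```bash
python3 st.py; python3 - <<'E'
from h import *
a=snap("top","t1")[160:300,240:380]; b=snap("scene","s1")[180:310,270:400]
o=np.hstack([cv2.resize(a,(400,400)),cv2.resize(b,(400,400))]); cv2.imwrite("pics/c2.png",o[:,:,::-1])
E
```

```text
t 2.9 pos [0.5433 0.0902 0.1125] fingerline 0.02 F [-0.06  0.16  0.07] M [ 0.04 -0.02  0.03] op 33.8 g 0.0
q [ 0.42  0.59 -0.83  1.89  0.55  0.91 -0.67]
tcp jig mm [18.5  5.1] F jig [-0.03  0.17]
```

View pics/c2.png

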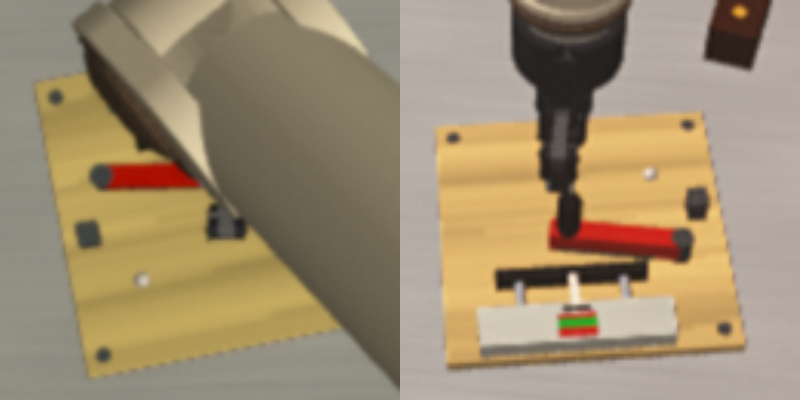

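The view shows the gripper above the knob at right-crop (568,200), with the fingers straddling it along x. Next I centre the gripper and lower it.

send_rows(steps=[[0.05,0.22,0,0],[0,0,-0.5,0],[0,0,-0.8,0],[0,0,-0.8,0],[0,0,-0.1,0]])

```text
clock: 3.5
ee_pos: [0.5443, 0.0968, 0.0457]
ee_rot: [0.707, 0.707, -0.002, -0.001]
contact_force: [-0.9, -0.1, 0.1]
opening: 0.397
grasp_force: 0.0
```

```bash
python3 st.py; python3 - <<'E'
import numpy as np
# arc in units
h=np.array([.5434,.1867]); d0=np.arctan2(.0967-.1867,.5446-.5434); p=h+.09*np.array([np.cos(d0),np.sin(d0)])
end=np.radians(189.85-360)
for k in range(1,11):
    a=d0+(end-d0)*k/10; q=h+.09*np.array([np.cos(a),np.sin(a)]); print(k,np.round((q-p)/.03,2),np.round(q,4),np.degrees(end-d0)/80); p=q
E
```

```text
t 3.5 pos [0.5443 0.0968 0.0457] fingerline 0.02 F [-0.92 -0.11  0.09] M [0.06 0.04 0.04] op 33.9 g 0.0
q [ 0.35  0.69 -0.75  1.91  0.64  0.81 -0.75]
tcp jig mm [20.6 11.4] F jig [-0.93  0.05]
1 [-0.42  0.02] [0.5319 0.0974] -1.0114237307616247
2 [-0.41  0.08] [0.5195 0.0999] -1.0114237307616247
3 [-0.4   0.14] [0.5075 0.1042] -1.0114237307616247
4 [-0.38  0.2 ] [0.4962 0.11  ] -1.0114237307616247
5 [-0.34  0.25] [0.4859 0.1174] -1.0114237307616247
6 [-0.31  0.29] [0.4767 0.1262] -1.0114237307616247
7 [-0.26  0.33] [0.4689 0.1362] -1.0114237307616247
8 [-0.21  0.37] [0.4625 0.1472] -1.0114237307616247
9 [-0.16  0.39] [0.4578 0.159 ] -1.0114237307616247
10 [-0.1   0.41] [0.4547 0.1713] -1.0114237307616247
```

send_rows(steps=[[0,0,0,0],[-0.42,0.02,0,-1],[-0.41,0.08,0,-1],[-0.4,0.14,0,-1],[-0.38,0.2,0,-1]], fingers=25, force=20)

```text
clock: 4.0
ee_pos: [0.499, 0.1109, 0.0498]
ee_rot: [0.876, 0.482, 0.001, 0.001]
contact_force: [0.4, -0.0, 0.2]
opening: 0.291
grasp_force: 0.3
```

send_rows(steps=[[-0.34,0.25,0,-1],[-0.31,0.29,0,-1],[-0.26,0.33,0,-1]])

```text
clock: 4.3
ee_pos: [0.4715, 0.1374, 0.0498]
ee_rot: [0.957, 0.29, 0.001, 0.0]
contact_force: [0.7, -0.0, -1.2]
opening: 0.294
grasp_force: 0.3
```

```bash
python3 st.py
```

```text
t 4.3 pos [0.4715 0.1374 0.0498] fingerline 123.69 F [ 0.67 -0.02 -1.23] M [-0.08 -0.1   0.04] op 25.1 g 0.3
q [ 0.11  0.53 -0.54  2.07  0.44  0.66 -1.71]
tcp jig mm [-44.2  63.9] F jig [ 0.66 -0.13]
```

send_rows(steps=[[-0.21,0.37,0,-1],[-0.16,0.39,0,-1],[-0.1,0.41,0,-1],[-0.02,0.1,0,0],[0,0,0,0]])

```text
clock: 4.8
ee_pos: [0.457, 0.1746, 0.0497]
ee_rot: [0.996, 0.089, 0.001, 0.001]
contact_force: [0.8, -2.9, 3.4]
opening: 0.295
grasp_force: 1.8
```

```bash
python3 st.py
```

```text
t 4.8 pos [0.457  0.1746 0.0497] fingerline 100.23 F [ 0.8  -2.88  3.4 ] M [-0.76 -0.09 -0.02] op 25.2 g 1.8
q [-0.05  0.5  -0.45  2.08  0.36  0.64 -2.13]
tcp jig mm [-52.1 103.1] F jig [ 0.29 -2.97]
```

send_rows(steps=[[-0.02,0.12,0,0],[-0.02,0.1,0,0],[0,0,0,0]])

```text
clock: 5.1
ee_pos: [0.4569, 0.1752, 0.0493]
ee_rot: [0.996, 0.086, 0.0, 0.004]
contact_force: [2.3, -17.1, 8.9]
opening: 0.289
grasp_force: 8.6
```

```bash
python3 st.py; python3 - <<'E'
from h import *
a=snap("top","t2")[160:300,240:380]; b=snap("scene","s2")[180:310,270:400]
o=np.hstack([cv2.resize(a,(400,400)),cv2.resize(b,(400,400))]); cv2.imwrite("pics/c3.png",o[:,:,::-1])
E
```

```text
t 5.1 pos [0.4569 0.1752 0.0493] fingerline 99.92 F [  2.26 -17.07   8.92] M [-3.71 -0.55  0.04] op 24.7 g 8.6
q [-0.06  0.5  -0.44  2.07  0.37  0.64 -2.15]
tcp jig mm [-52.1 103.6] F jig [ -0.7  -17.21]
```

View pics/c3.png

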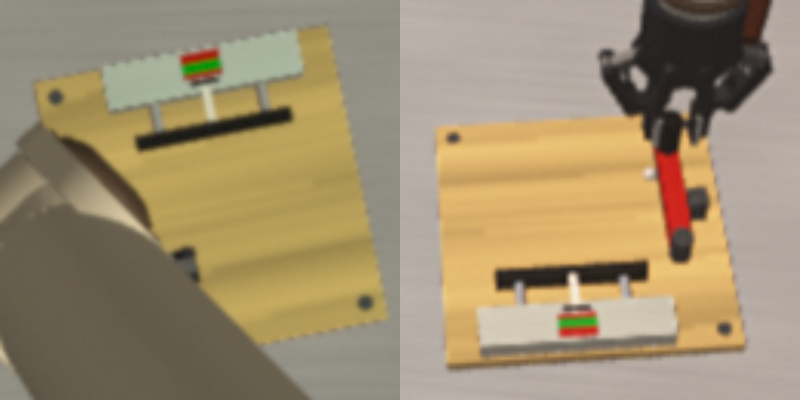

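The picture shows the stop pointing to jig -x, with the silver ball at right-crop (648,173) up on its inner side. A 17 N push moved it no further, so it is home. Next I release it and go to the rail.

send_rows(steps=[[0.04,-0.2,0,0],[0,0,0.3,0],[0,0,1,0],[0,0,1,0],[0,0,1,0]])

```text
clock: 5.7
ee_pos: [0.4557, 0.1773, 0.1492]
ee_rot: [0.996, 0.089, 0.0, -0.001]
contact_force: [0.4, 0.3, -0.1]
opening: 0.293
grasp_force: 0.0
```

send_rows(steps=[[0.2,-1,1,-0.4],[0.2,-1,0.5,0],[0.2,-1,0,0],[0.2,-1,0,0],[0.2,-1,0,0]], fingers=75)

```text
clock: 6.2
ee_pos: [0.4866, 0.0261, 0.1937]
ee_rot: [0.998, 0.061, 0.001, -0.0]
contact_force: [1.1, -0.2, -0.3]
opening: 0.877
grasp_force: 0.0
```

send_rows(steps=[[0.2,-1,0,0],[0.2,-1,0,0],[0.2,-1,0,0],[0.2,-1,0,0],[0.1,-1,0,0]])

```text
clock: 6.7
ee_pos: [0.5143, -0.1239, 0.1934]
ee_rot: [0.998, 0.061, 0.001, -0.0]
contact_force: [-0.0, 0.2, 0.1]
opening: 0.878
grasp_force: 0.0
```

send_rows(steps=[[0,-1,0,0],[0,-0.5,0,0],[0,0,0,0]])

```text
clock: 7.0
ee_pos: [0.5131, -0.1708, 0.1927]
ee_rot: [0.998, 0.059, 0.0, 0.0]
contact_force: [-0.2, 0.3, -0.1]
opening: 0.879
grasp_force: 0.0
```

```bash
python3 st.py;python3 - <<'E'
from m import *
im=snap("top","t3"); h=cv2.cvtColor(im,cv2.COLOR_RGB2HSV).astype(int); H,S,V=h[...,0],h[...,1],h[...,2]
for a,c,m in comps(((H<6)|(H>174))&(S>170)&(V>100),60): print(" red",a,c.round(1),onz("top",*c,.037).round(4),cv2.minAreaRect(np.argwhere(m)[:,::-1].astype(np.float32)))
a=np.radians(9.85)
for x,y in[(0,100),(-55,100),(35,100)]: print(proj("top",[.526+1e-3*(x*np.cos(a)-y*np.sin(a)),.082+1e-3*(x*np.sin(a)+y*np.cos(a)),.037]))
E
```

```text
t 7.0 pos [ 0.5131 -0.1708  0.1927] fingerline 96.71 F [-0.22  0.29 -0.06] M [ 0.03 -0.01  0.02] op 75.1 g 0.0
q [ 0.57  0.34 -0.36  1.87  0.14  0.96 -1.31]
tcp jig mm [ -55.9 -246.9] F jig [-0.17  0.33]
 red 436 [401.8 129.8] [ 0.7362 -0.0887  0.037 ] ((401.5, 130.0), (45.0, 10.0), 0.0)
 red 252 [279.  240.8] [0.5008 0.1789 0.037 ] ((278.6538391113281, 241.26922607421875), (35.69313430786133, 8.23687744140625), 78.69007110595703)
[278.16988611 237.07720264]
[282.87603468 262.58833059]
[275.20181719 220.98787077]
```

send_rows(steps=[[0.03,-0.2,-1,0],[0,0,-1,0],[0,0,-1,0],[0,0,-1,0],[0,0,-0.8,0]])

```text
clock: 7.55
ee_pos: [0.514, -0.1718, 0.0471]
ee_rot: [0.998, 0.061, -0.0, -0.001]
contact_force: [0.2, 0.6, -0.0]
opening: 0.873
grasp_force: 0.0
```

send_rows(steps=[[0,0,-0.3,0],[0,0,-0.3,0],[0,0,0,0]])

```text
clock: 7.85
ee_pos: [0.514, -0.1741, 0.0301]
ee_rot: [0.998, 0.06, -0.0, -0.0]
contact_force: [-0.4, -0.2, 0.5]
opening: 0.877
grasp_force: 0.0
```

```bash
python3 st.py
```

```text
t 7.85 pos [ 0.514  -0.1741  0.0301] fingerline 96.92 F [-0.44 -0.21  0.46] M [-0.03  0.03  0.03] op 74.9 g 0.0
q [ 0.51  0.58 -0.29  1.95  0.26  0.64 -1.4 ]
tcp jig mm [ -55.6 -250.2] F jig [-0.47 -0.13]
```

send_rows(steps=[[0,-0.08,-0.1,0],[0,0,0,0],[0,0,0,0],[0,0,0,0],[0,0,0,0]], fingers=40, force=40)

```text
clock: 8.35
ee_pos: [0.5148, -0.1782, 0.0283]
ee_rot: [0.998, 0.059, 0.001, 0.0]
contact_force: [-1.3, -0.3, 6.0]
opening: 0.517
grasp_force: 42.6
```

send_rows(steps=[[0,0,0.2,0],[0,0,0.4,0],[0,0,0,0]])

```text
clock: 8.65
ee_pos: [0.515, -0.178, 0.047]
ee_rot: [0.998, 0.06, 0.001, 0.0]
contact_force: [0.9, -0.0, -1.3]
opening: 0.516
grasp_force: 41.7
```

```bash
python3 st.py
```

```text
t 8.65 pos [ 0.515 -0.178  0.047] fingerline 96.83 F [ 0.92 -0.02 -1.28] M [-0.04 -0.03  0.08] op 44.1 g 41.7
q [ 0.52  0.56 -0.3   1.95  0.25  0.67 -1.38]
tcp jig mm [ -55.3 -254.3] F jig [ 0.91 -0.18]
```

send_rows(steps=[[0,0,1,0],[0,0,1,0],[0,0,1,0],[0,0,1,0],[0,0,0,0]])

```text
clock: 9.15
ee_pos: [0.5169, -0.1785, 0.1697]
ee_rot: [0.998, 0.06, 0.004, 0.002]
contact_force: [-0.3, -0.2, -2.1]
opening: 0.517
grasp_force: 41.9
```

send_rows(steps=[[0.1,0.8,0,1],[0.1,0.8,0,1],[0.1,0.8,0,1],[0.1,0.8,0,1],[0.1,0.8,0,1]])

```text
clock: 9.65
ee_pos: [0.5282, -0.0568, 0.1644]
ee_rot: [0.917, 0.4, -0.001, -0.0]
contact_force: [0.4, -0.3, -1.7]
opening: 0.518
grasp_force: 41.8
```

send_rows(steps=[[0.1,0.8,0,1],[0.1,0.8,0,1],[0.1,0.8,0,1],[0,0.8,0,1],[0,0.8,0,1]])

```text
clock: 10.15
ee_pos: [0.5372, 0.0631, 0.1644]
ee_rot: [0.724, 0.689, -0.0, -0.0]
contact_force: [0.7, 0.3, -1.5]
opening: 0.517
grasp_force: 41.8
```

send_rows(steps=[[0,0.8,0,1],[0,0,0,0.6],[0,0,0,0],[0,0,0,0]])

```text
clock: 10.55
ee_pos: [0.5374, 0.0855, 0.1645]
ee_rot: [0.646, 0.763, -0.001, -0.0]
contact_force: [1.0, -1.1, -2.0]
opening: 0.511
grasp_force: 41.8
```

```bash
python3 st.py
```

```text
t 10.55 pos [0.5374 0.0855 0.1645] fingerline 9.46 F [ 0.99 -1.08 -1.99] M [-0.05 -0.02 -0.  ] op 43.6 g 41.8
q [ 0.4   0.47 -0.76  1.87  0.39  0.96 -0.38]
tcp jig mm [11.8  1.5] F jig [ 0.79 -1.23]
```

send_rows(steps=[[0.05,0.12,-0.8,0.05],[0,0,-1,0],[0,0,-1,0],[0,0,-0.8,0],[0,0,0,0]])

```text
clock: 11.05
ee_pos: [0.5365, 0.088, 0.054]
ee_rot: [0.644, 0.765, -0.003, -0.002]
contact_force: [-1.4, -0.5, -1.1]
opening: 0.515
grasp_force: 41.7
```

```bash
python3 st.py; python3 - <<'E'
from h import *
a=snap("top","t4")[160:300,240:380]; b=snap("scene","s4")[190:310,270:390]
o=np.hstack([cv2.resize(a,(300,300)),cv2.resize(b,(500,500))[:300]]) if 0 else np.hstack([cv2.resize(a,(400,400)),cv2.resize(b,(400,400))]); cv2.imwrite("pics/c4.png",o[:,:,::-1])
E
```

```text
t 11.05 pos [0.5365 0.088  0.054 ] fingerline 9.85 F [-1.4  -0.54 -1.13] M [-0.07  0.    0.01] op 44.0 g 41.7
q [ 0.3   0.63 -0.66  1.93  0.54  0.77 -0.49]
tcp jig mm [11.4  4.1] F jig [-1.47 -0.29]
```

View pics/c4.png

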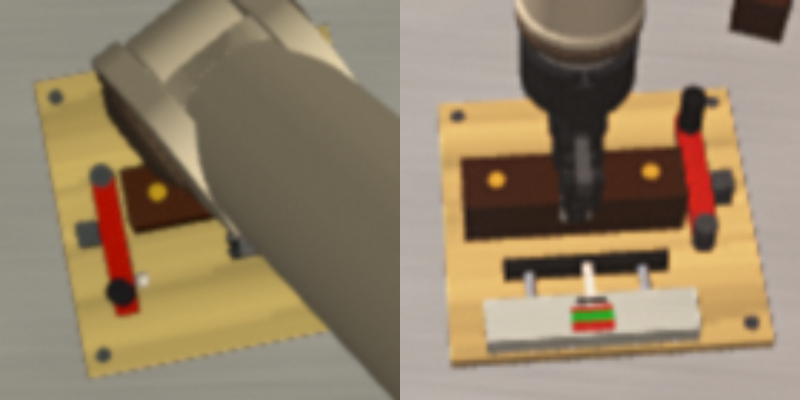

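The rail hangs level just in front of the pad, with its end a few mm from the stop at right-crop (690,190). I lower it and ease it against the stop.

send_rows(steps=[[-0.02,0.12,-0.2,0],[0,0,-0.2,0],[0,0,-0.05,0],[0,0,0,0]])

```text
clock: 11.55
ee_pos: [0.5388, 0.0934, 0.0439]
ee_rot: [0.643, 0.766, -0.0, 0.0]
contact_force: [0.2, 0.3, -2.4]
opening: 0.509
grasp_force: 41.8
```

send_rows(steps=[[-0.01,0.06,0,0],[0,0,0,0]])

```text
clock: 11.75
ee_pos: [0.5388, 0.0952, 0.0441]
ee_rot: [0.643, 0.766, 0.0, 0.0]
contact_force: [0.3, -0.8, -1.8]
opening: 0.514
grasp_force: 41.8
```

```bash
python3 st.py
```

```text
t 11.75 pos [0.5388 0.0952 0.0441] fingerline 10.03 F [ 0.26 -0.84 -1.8 ] M [-0.2  -0.03  0.01] op 43.9 g 41.8
q [ 0.28  0.64 -0.65  1.93  0.56  0.75 -0.51]
tcp jig mm [14.8 10.8] F jig [ 0.11 -0.87]
```

send_rows(steps=[[0,0,-0.1,0],[0,0,-0.04,0],[0,0,0,0]])

```text
clock: 12.05
ee_pos: [0.5388, 0.0951, 0.0404]
ee_rot: [0.643, 0.766, -0.0, 0.0]
contact_force: [-2.6, -1.2, 6.2]
opening: 0.517
grasp_force: 42.8
```

send_rows(steps=[[-0.01,0.06,0,0],[0,0,0,0]])

```text
clock: 12.25
ee_pos: [0.5388, 0.0952, 0.0403]
ee_rot: [0.643, 0.766, -0.001, 0.001]
contact_force: [-1.4, -5.3, 8.1]
opening: 0.519
grasp_force: 42.9
```

```bash
python3 st.py
```

```text
t 12.25 pos [0.5388 0.0952 0.0403] fingerline 9.98 F [-1.43 -5.3   8.12] M [-0.99  0.32  0.14] op 44.3 g 42.9
q [ 0.27  0.65 -0.64  1.93  0.56  0.75 -0.52]
tcp jig mm [14.9 10.8] F jig [-2.32 -4.98]
```

The rail meets the stop with about 5 N and moves no further. I release it, lift, turn a quarter turn and go behind it.

send_rows(steps=[[0,0,0,0],[0,0,0,0],[0,0,0,0],[0,0,0.3,0],[0,0,1,0]], fingers=65)

```text
clock: 12.75
ee_pos: [0.5358, 0.0969, 0.077]
ee_rot: [0.642, 0.766, -0.002, -0.002]
contact_force: [-0.7, -0.1, 0.2]
opening: 0.76
grasp_force: 0.0
```

send_rows(steps=[[0,0,1,0],[0,0,1,0],[-0.3,-0.05,0.2,-1],[-0.3,-0.05,0,-1],[-0.3,-0.05,0,-1]], fingers=50)

```text
clock: 13.25
ee_pos: [0.5112, 0.0929, 0.1457]
ee_rot: [0.79, 0.614, 0.001, 0.0]
contact_force: [-0.5, -0.5, 0.1]
opening: 0.587
grasp_force: 0.0
```

send_rows(steps=[[-0.3,-0.05,0,-1],[-0.3,-0.05,0,-1],[-0.3,-0.05,0,-1],[0,0,0,-1],[0,0,0,-1]])

```text
clock: 13.75
ee_pos: [0.4839, 0.0884, 0.1452]
ee_rot: [0.952, 0.307, 0.0, -0.0]
contact_force: [0.0, 0.9, 0.1]
opening: 0.585
grasp_force: 0.0
```

send_rows(steps=[[0,0,0,-1],[0,0,0,-1],[0,0,0,-1],[0,0,0,-0.25],[0,0,0,0]])

```text
clock: 14.25
ee_pos: [0.4842, 0.0887, 0.1451]
ee_rot: [0.996, 0.088, 0.0, -0.0]
contact_force: [0.7, -0.4, 0.4]
opening: 0.587
grasp_force: 0.0
```

```bash
python3 st.py; python3 - <<'E'
from m import *
O=np.array([.526,.082]);a=np.radians(9.85); R=np.array([[np.cos(a),-np.sin(a)],[np.sin(a),np.cos(a)]])
for cam in("top","scene"):
    im=snap(cam,cam+"5"); h=cv2.cvtColor(im,cv2.COLOR_RGB2HSV).astype(int); H,S,V=h[...,0],h[...,1],h[...,2]
    for A,c,_ in comps((H>15)&(H<32)&(S>150)&(V>110),6):
        p=onz(cam,*c,.057)[:2]; j=1e3*R.T@(p-O)
        if A<120 and np.abs(j-[0,10]).max()<120: print(cam,A,c.round(1),"jig",j.round(1))
E
```

```text
t 14.25 pos [0.4842 0.0887 0.1451] fingerline 100.08 F [ 0.65 -0.42  0.38] M [-0.02  0.01 -0.04] op 50.1 g 0.0
q [ 0.14  0.34 -0.45  2.02  0.19  0.83 -1.81]
tcp jig mm [-40.   13.7] F jig [ 0.57 -0.53]
scene 21 [347. 245.] jig [14.5 66.2]
scene 21 [301.1 247.8] jig [ 15.2 -44.1]
scene 6 [324.5 283. ] jig [115.5   2.9]
```

send_rows(steps=[[0.02,-0.09,-1,-0.03],[0,0,-1,0],[0,0,-1,0],[0,0,-1,0],[0,0,-0.15,0]])

```text
clock: 14.85
ee_pos: [0.4821, 0.085, 0.0173]
ee_rot: [0.996, 0.086, -0.003, 0.0]
contact_force: [-1.2, -1.0, 0.8]
opening: 0.585
grasp_force: 0.0
```

send_rows(steps=[[0.3,0.05,0,0],[0.2,0.03,0,0],[0,0,0,0]])

```text
clock: 15.15
ee_pos: [0.503, 0.0884, 0.022]
ee_rot: [0.996, 0.085, 0.002, -0.0]
contact_force: [0.1, -0.7, 0.5]
opening: 0.586
grasp_force: 0.0
```

```bash
python3 st.py
```

```text
t 15.15 pos [0.503  0.0884 0.022 ] fingerline 99.78 F [ 0.13 -0.66  0.48] M [-0.01 -0.01  0.  ] op 50.0 g 0.0
q [ 0.06  0.57 -0.35  2.04  0.34  0.59 -1.92]
tcp jig mm [-21.6  10.3] F jig [ 0.01 -0.67]
```

send_rows(steps=[[0.1,0.02,0,0],[0.12,0.025,0,0],[0.12,0.025,0,0],[0.12,0.025,0,0],[0,0,0,0]])

```text
clock: 15.65
ee_pos: [0.5142, 0.0907, 0.0201]
ee_rot: [0.996, 0.085, 0.0, -0.0]
contact_force: [-0.2, 0.6, 1.1]
opening: 0.583
grasp_force: 0.0
```

```bash
python3 st.py; cat > rail.py <<'E'
from m import *
import sys
O=np.array([.526,.082]);a=np.radians(9.85); R=np.array([[np.cos(a),-np.sin(a)],[np.sin(a),np.cos(a)]])
im=snap("scene",sys.argv[1]); h=cv2.cvtColor(im,cv2.COLOR_RGB2HSV).astype(int); H,S,V=h[...,0],h[...,1],h[...,2]
for A,c,_ in comps((H>15)&(H<32)&(S>150)&(V>110),8):
    p=onz("scene",*c,.057)[:2]; j=1e3*R.T@(p-O)
    if A<120 and np.abs(j-[0,10]).max()<120: print(A,c.round(1),"jig",j.round(1))
E
python3 rail.py s6
```

```text
t 15.65 pos [0.5142 0.0907 0.0201] fingerline 99.79 F [-0.2   0.57  1.11] M [-0.01  0.    0.  ] op 49.8 g 0.0
q [ 0.06  0.58 -0.35  2.01  0.34  0.61 -1.92]
tcp jig mm [-10.1  10.6] F jig [-0.1   0.59]
23 [347.2 248.1] jig [23.5 65.7]
19 [301.1 250.6] jig [ 23.2 -44.6]
```

send_rows(steps=[[0.08,0.03,0,0],[0.08,0.03,0,0],[0.08,0.04,0,0],[0.07,0.05,0,0],[0,0,0,0]])

```text
clock: 16.2
ee_pos: [0.5223, 0.0946, 0.0197]
ee_rot: [0.996, 0.085, -0.001, 0.0]
contact_force: [-2.2, -3.1, -0.9]
opening: 0.582
grasp_force: 1.7
```

```bash
python3 st.py; python3 rail.py s7; python3 rail.py s7
```

```text
t 16.2 pos [0.5223 0.0946 0.0197] fingerline 99.79 F [-2.24 -3.06 -0.92] M [-0.53  0.64  0.08] op 49.7 g 1.7
q [ 0.05  0.6  -0.35  1.98  0.34  0.62 -1.92]
tcp jig mm [-1.5 13.1] F jig [-2.73 -2.63]
21 [348. 251.] jig [32.  66.5]
21 [301.6 253.8] jig [ 32.4 -44. ]
21 [348. 251.] jig [32.  66.5]
21 [301.9 253.8] jig [ 32.5 -43.4]
```

send_rows(steps=[[0.07,0.015,0,0],[0.07,0.015,0,0],[0.07,0.015,0,0],[0,0,0,0],[0,0,0,0]])

```text
clock: 16.8
ee_pos: [0.5259, 0.0955, 0.0196]
ee_rot: [0.996, 0.086, -0.003, 0.001]
contact_force: [-10.9, -4.8, 6.4]
opening: 0.581
grasp_force: 5.4
```

```bash
python3 st.py; python3 rail.py s8
```

```text
t 16.8 pos [0.5259 0.0955 0.0196] fingerline 99.83 F [-10.9   -4.8    6.42] M [-0.69  1.91  0.3 ] op 49.6 g 5.4
q [ 0.05  0.6  -0.35  1.97  0.34  0.63 -1.92]
tcp jig mm [ 2.2 13.3] F jig [-11.56  -2.86]
22 [348.  252.3] jig [35.6 66. ]
23 [301.8 255.1] jig [ 36.1 -43.8]
```

```bash
python3 - <<'E'
from h import *
b=snap("scene","s9")[200:310,265:395]
cv2.imwrite("pics/c9.png",cv2.resize(b,(709,600),interpolation=cv2.INTER_CUBIC)[:,:,::-1])
E
```

```text
(no output)
```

View pics/c9.png

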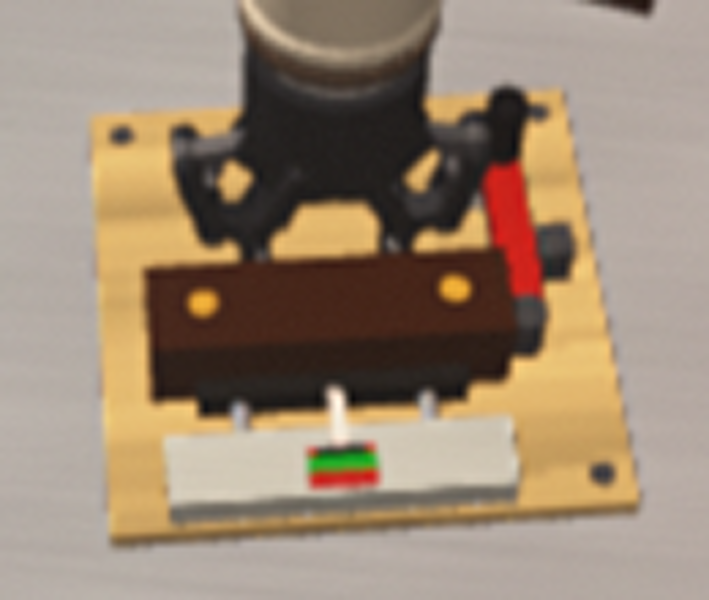

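The pointer is just on the start of the green at (340,448), about 8 mm of travel. The rail sits square with its end on the stop. I push about 4 mm more and ease the slight downward load.

send_rows(steps=[[0.04,0.007,0.04,0],[0.05,0.008,0.02,0],[0.04,0.007,0,0],[0.03,0.005,0,0],[0,0,0,0]])

```text
clock: 17.4
ee_pos: [0.5291, 0.096, 0.0203]
ee_rot: [0.996, 0.086, -0.005, 0.001]
contact_force: [-10.6, -4.1, 1.3]
opening: 0.586
grasp_force: 5.4
```

```bash
python3 st.py; python3 rail.py s10
```

```text
t 17.4 pos [0.5291 0.096  0.0203] fingerline 99.84 F [-10.63  -4.05   1.27] M [-0.78  2.16  0.29] op 50.1 g 5.4
q [ 0.05  0.61 -0.35  1.96  0.33  0.64 -1.91]
tcp jig mm [ 5.4 13.3] F jig [-11.17  -2.18]
20 [348.1 253.4] jig [39.  65.9]
22 [301.9 256.1] jig [ 39.  -43.7]
```

send_rows(steps=[[0.03,0.005,0,0],[0,0,0,0],[0,0,0,0],[0,0,0,0],[0,0,0,0]])

```text
clock: 17.95
ee_pos: [0.5295, 0.0961, 0.0202]
ee_rot: [0.996, 0.086, -0.005, 0.001]
contact_force: [-10.6, -3.6, 2.2]
opening: 0.585
grasp_force: 6.0
```

```bash
python3 st.py; python3 - <<'E'
from h import *
b=snap("scene","s11")[200:310,265:395]
cv2.imwrite("pics/c11.png",cv2.resize(b,(709,600),interpolation=cv2.INTER_CUBIC)[:,:,::-1])
E
```

```text
t 17.95 pos [0.5295 0.0961 0.0202] fingerline 99.84 F [-10.57  -3.62   2.2 ] M [-0.83  2.31  0.31] op 49.9 g 6.0
q [ 0.05  0.61 -0.35  1.96  0.33  0.64 -1.91]
tcp jig mm [ 5.9 13.3] F jig [-11.03  -1.76]
```

View pics/c11.png

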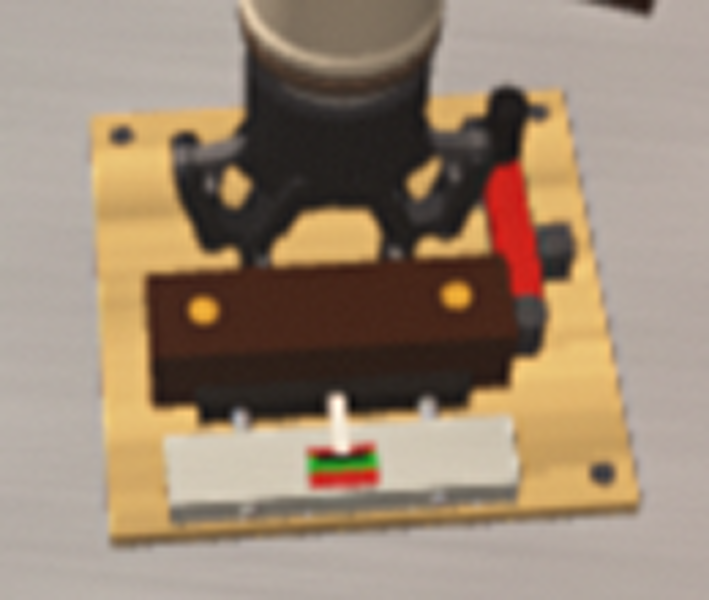

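The pointer is in the green at (342,455), the rail is flat and square, and its end is on the stop. I make a last small increment to about 12 N, then hold.

send_rows(steps=[[0.03,0.005,0,0],[0,0,0,0],[0,0,0,0],[0,0,0,0],[0,0,0,0]])

```text
clock: 18.5
ee_pos: [0.53, 0.0962, 0.0202]
ee_rot: [0.996, 0.086, -0.005, 0.001]
contact_force: [-13.1, -4.4, 2.2]
opening: 0.581
grasp_force: 6.6
```

send_rows(steps=[[0,0,0,0],[0,0,0,0],[0,0,0,0],[0,0,0,0],[0,0,0,0]])

```text
clock: 19.0
ee_pos: [0.53, 0.0962, 0.0202]
ee_rot: [0.996, 0.086, -0.005, 0.001]
contact_force: [-12.6, -3.6, 2.4]
opening: 0.582
grasp_force: 6.6
```

send_rows(steps=[[0,0,0,0],[0,0,0,0],[0,0,0,0],[0,0,0,0],[0,0,0,0]])

```text
clock: 19.5
ee_pos: [0.53, 0.0962, 0.0202]
ee_rot: [0.996, 0.086, -0.005, 0.001]
contact_force: [-12.4, -4.3, 3.3]
opening: 0.585
grasp_force: 6.6
```

send_rows(steps=[[0,0,0,0],[0,0,0,0],[0,0,0,0],[0,0,0,0],[0,0,0,0]])

```text
clock: 20.0
ee_pos: [0.53, 0.0962, 0.0202]
ee_rot: [0.996, 0.086, -0.005, 0.001]
contact_force: [-11.8, -3.8, 3.9]
opening: 0.588
grasp_force: 6.6
```

send_rows(steps=[[0,0,0,0],[0,0,0,0],[0,0,0,0],[0,0,0,0],[0,0,0,0]])

```text
clock: 20.5
ee_pos: [0.53, 0.0962, 0.0202]
ee_rot: [0.996, 0.086, -0.005, 0.001]
contact_force: [-13.4, -4.5, 1.5]
opening: 0.583
grasp_force: 6.6
```

send_rows(steps=[[0,0,0,0],[0,0,0,0],[0,0,0,0],[0,0,0,0],[0,0,0,0]])

```text
clock: 21.0
ee_pos: [0.53, 0.0962, 0.0202]
ee_rot: [0.996, 0.086, -0.005, 0.001]
contact_force: [-12.7, -3.4, 2.7]
opening: 0.588
grasp_force: 6.6
```

```bash
python3 st.py; python3 rail.py s12
```

```text
t 21.0 pos [0.53   0.0962 0.0202] fingerline 99.85 F [-12.65  -3.39   2.73] M [-0.79  2.54  0.36] op 50.2 g 6.6
q [ 0.05  0.61 -0.35  1.95  0.33  0.64 -1.91]
tcp jig mm [ 6.4 13.3] F jig [-13.04  -1.18]
21 [348.1 253.8] jig [40.  65.9]
19 [301.9 256.6] jig [ 40.4 -43.8]
```

```bash
python3 -c "from workcell import hand_in; print(hand_in())"
```

```text
the job is handed in; nothing more can be done
None
```

I handed the job in with the arm still holding: the red stop is fully out, the dark walnut rail lies flat with one end against it, and the arm presses it squarely on the pad with a steady 12–13 N at about 12 mm travel, held for over 2 s (pointer in the green when last viewed, about 0.5 mm of travel earlier).

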